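# Load a link bar in the drilling jig and swing it to the stop

## Task

Put the loose steel link bar's round eye over the upright pivot pin of the drilling jig so that the bar lies flat on the jig's plate, then swing its free end round the pin, under the jig's roof, until it meets the hidden stop screw there. Press it against the stop gently for about half a second, with some 10 N at the stop and never more than 20 N, and leave it there, touching the stop. Leave the other things on the bench where they are.

Things in the scene. Friction and masses are not known exactly. Their poses are not given: they have to be found in the camera images.
- bar: Plain steel link bar, loose, 0.35 kg, lying flat on the bench (mass varies by a fifth). Origin: centre of the round eye, at the underside. x runs along the bar from the eye to the free end, z up. Eye: 40 mm across, through hole 14 mm. Shank: 25 mm wide, 10 mm thick all over; the rounded free end is at x = 235 mm.
- bar_grip (a point): Point on the bar near its centre of mass (which is at x = 107 mm), 90 mm from the eye's centre along x, at half the thickness: a good place to grip across the 25 mm width.
- jig: Fixed steel drilling jig. Origin: centre of the underside of its plate, 190 (x) x 270 (y) x 15 mm. The bar's home direction is jig +y from the pivot pin; its free end gets there swinging towards jig +x. The roof bars laying it there from above: put it on the pin turned 30 degrees or more short of home, free end towards jig -x, then swing it under the roof.
- roof (a point): Middle of the front (jig -x) edge of the roof's underside, 15 mm above the plate; axes as the jig's. Roof: 40 mm wide in y (115 to 155 mm from the pin), 100 mm long to +x, 8 mm thick. A block closes the space below it from 60 mm behind this edge.
- stop_mid (a point): Middle of the range in which the stop's tip can lie, under the roof, 135 mm from the pin, 5.5 mm above the plate; axes as the jig's. A rigid stop screw with a ball nose of 5 mm radius points to -x. Its setting is different every time and not measured: the tip lies up to 7 mm either way along x, and the bar at the stop up to 0.06 rad either side of home. Feel for it.
- bar_push (a point): Point on the bar's centre line, 205 mm from the eye's centre, at half the thickness: a good place to push sideways, outboard of the roof. A push here comes out 205/135 = 1.5 times as large at the stop. The bar drags on the plate with about 1 N and stays where it is left.
- pin_foot (a point): Foot of the pivot pin: centre of the pin at the plate's top face, 15 mm above the bench; axes as the jig's. Pin 12 mm in diameter, 25 mm high above the plate, the top 6 mm tapered to 5 mm. (Stacked trays 0.2 m high stand along the left edge of the bench, beyond y = 0.5 m: pass over them.)
- spanner: Bystander: open-ended spanner, 154 mm. Origin at the centre of its underside.
- tape_roll: Bystander: roll of brown tape lying flat, 88 mm across. Origin at the centre of its underside.
- tin: Bystander: round tin with a label, 62 mm across, 40 mm high. Origin at the centre of its underside.
- marker: Bystander: marker pen lying down, 130 mm. Origin at the centre of its underside.
- screwdriver: Bystander: cross-head screwdriver lying down, 171 mm. Origin at the centre of its underside.

How it is judged:
On the way, in this order (a step that is already met when the one before it is completed fails the run):
1. the bar's eye is down over the pivot pin and the bar lies flat on the plate (horizontal distance between bar and pin_foot below 0.003 m and z of bar in the frame of pin_foot below 0.003 m and angle between bar's own z axis and vertical below 0.04 rad), for 0.2 s.
2. the bar, on the pin, is pressed against the stop with at least 4 N (all of step 1 and y of bar_grip in the frame of pin_foot above 0.075 m and contact force between bar and stop_nose above 4 N), for 0.3 s.
At the end, for the whole second after the job is handed in: The bar lies flat on the jig's plate with its eye on the pin (centres within 3 mm, underside within 3 mm of the plate), its side within 2 mm of the stop's nose, at rest and released, after it has been pressed on the stop with 4 to 20 N for 0.3 s (all of step 1 and y of bar_grip in the frame of pin_foot above 0.075 m and y of stop_nose in the frame of bar between -0.0195 and -0.0155 m and linear speed of bar below 0.01 m/s); the robot touches nothing.
It fails at once if the stop is pressed with more than 20 N (contact force between bar and stop_nose above 20 N).
It fails at once if a bystander is moved by more than 40 mm (distance of any of spanner, tape_roll, tin, marker, screwdriver from where it was at the start of the episode above 0.04 m).
It also fails if it takes over 69 s, if anything falls off the work surface, if the arm or the gripper's body presses on something with over 40 N, if the wrist force passes 120 N, or if a joint passes its speed limit or range.

## Robot

A 6-joint arm with a two-finger parallel gripper is mounted at the origin on a cart in front of the work surface, level with it; the furniture and walls round the work are solid. World frame = base frame: x ahead of the robot, y to its left, z up, the work surface at z = 0. Lengths are in m, angles in rad, forces in N, time in s.
With the tool pointing down it reaches from about 0.35 to 0.975 m from the base axis. Payload 7.1 kg.
Tool frame: the origin (TCP) lies midway between the tips of the shut fingers; the grasp point (between the pads) lies 19 mm behind it; z points along the fingers, y is the line along which they close (so a half turn about z gives the same grasp; the last joint's range is limited). The gripper opens to 88 mm and grips with 3 to 60 N. Pads are 20 mm wide; open, the fingers measure 115 mm over their backs; the gripper's body (75 mm by 178 mm) begins 61 mm behind the grasp point.
Start: joints at [-1.225, 0.423, 1.63, -0, 1.089, -0.019], TCP at [0.223, -0.584, 0.223] pointing down, gripper open.
Joint ranges: [-3, 3], [-0.9, 2.11], [0.09, 2.58], [-1.31, 4.45], [0.11, 2.69], [-2.54, 2.54]. Speed limits (rad/s): [2.39, 2.39, 3.01, 3.14, 3.14, 3.14].

## Interface

Orientations are given as a unit quaternion [w, x, y, z].
In Python, from station import move_pose, movel, movej, command_gripper, wait, inverse_kinematics, read_camera, camera_info, MotionError, job_done, get_time, get_joint_pos, get_qvel, get_effort, get_tcp_pos, get_ee_rot, get_ft_force, get_ft_torque, get_grip_width, get_finger_force gives the robot as it stands. Calls block until the motion is done:
- move_pose(position, orientation): joint-space move of the TCP to a pose.
- movel(position, frame=None, v=0.15, until_force=None): straight line of the TCP; frame=None keeps the orientation; v is the mean speed in m/s. With until_force (N) it stops when the force on the tool has changed by that much, and returns True; else False.
- movej(angles): joint-space move.
- command_gripper(opening): opening from 0.0 (shut) to 1.0 (fully open); the grip force is fixed at half the most; returns when the fingers have stopped.
- wait(seconds).
- inverse_kinematics(position, orientation): joint angles nearest the present ones, or None.
- read_camera(name): name is "scene" or "side" or "wrist"; returns the picture (400x640x3 uint8, red, green, blue); there is no depth.
- camera_info(name): a dict with "intrinsics" (3x3 intrinsics, pixels), "T" (4x4, takes a point from camera to world coordinates); the wrist camera has in their place "tool_from_camera" (4x4, takes a point from camera to tool coordinates, whose origin is the TCP and whose axes are the flange's). Camera axes: x right, y up, looking along -z (the intrinsics and any distortion apply to the point x, -y, -z); pixel columns grow to the right and rows downward; lengths in m; the calibration is good to about 2 mm. A picture is of the moment at which its call begins: read the wrist's pose just before it. camera_info takes no time and is no camera call.
A pose or a line that the arm cannot do raises MotionError and nothing moves.
- job_done(): hands the job in; it is judged then, once.
Readings, each from a call of its own:
- get_time(): time.
- get_joint_pos(): joint angles.
- get_qvel(): joint speeds.
- get_effort(): joint torques, N m.
- get_tcp_pos(): TCP position.
- get_ee_rot(): TCP orientation.
- get_ft_force(): force on the tool from outside, world axes, zero at the start.
- get_ft_torque(): the same for the moment, N m.
- get_grip_width(): opening from 0.0 (shut) to 1.0 (fully open).
- get_finger_force(): force on a finger pad.
Only numpy, scipy, OpenCV 4.12 (cv2) and the standard library are available. Lean on these libraries where they do the work, as an engineer would, in place of code of your own. Each camera call takes 0.05 s, during which the arm holds its last target. There are 200 camera calls.

## Working session

There is one attempt and no reset: what is moved stays moved. The work goes in short steps, each a Python script; the robot and the scene stay as the last script left them, time stands still between calls to the robot, and variables do not carry over. Pictures are saved under pics/ and viewed, at most 10 in all, crops included, and the job is handed in when it is done.

```bash
mkdir -p pics; cat > h.py <<'E'
import numpy as np, cv2
from station import *
from scipy.spatial.transform import Rotation as R
def rot(q): return R.from_quat([q[1],q[2],q[3],q[0]])
def cam(name):
    i=camera_info(name)
    if name=="wrist":
        T=np.eye(4);T[:3,:3]=rot(get_ee_rot()).as_matrix();T[:3,3]=get_tcp_pos()
        T=T@np.array(i["tool_from_camera"])
    else: T=np.array(i["T"])
    return np.array(i["intrinsics"]),T,i
def save(img,n): cv2.imwrite("pics/"+n,cv2.cvtColor(img,cv2.COLOR_RGB2BGR))
def ray(K,T,uv,z):
    d=np.array([(uv[0]-K[0,2])/K[0,0],-(uv[1]-K[1,2])/K[1,1],-1.]);d=T[:3,:3]@d
    return T[:3,3]+d*(z-T[2,3])/d[2]
def proj(K,T,p):
    c=T[:3,:3].T@(np.array(p)-T[:3,3]); return np.array([K[0,2]+K[0,0]*c[0]/-c[2],K[1,2]-K[1,1]*c[1]/-c[2]])
def down(yaw):  # tool z down, tool y axis at world angle yaw
    y=np.array([np.cos(yaw),np.sin(yaw),0]);z=np.array([0,0,-1.])
    q=R.from_matrix(np.c_[np.cross(y,z),y,z]).as_quat(); return [q[3],q[0],q[1],q[2]]
E
python3 - <<'E'
from h import *
for n in("scene","side"):
    K,T,i=cam(n);print(n,K.tolist(),T.round(3).tolist(),[k for k in i]);save(read_camera(n),n+".png");
print(camera_info("wrist"),get_ee_rot(),get_time())
E
```

```text
scene [[456.63531348527204, 0.0, 314.5861999042997], [0.0, 456.63531348527204, 197.37746316395376], [0.0, 0.0, 1.0]] [[-0.699, 0.557, -0.448, -0.111], [-0.715, -0.56, 0.42, 0.598], [-0.017, 0.614, 0.789, 1.199], [0.0, 0.0, 0.0, 1.0]] ['intrinsics', 'T']
side [[369.11052463597156, 0.0, 320.88051827734955], [0.0, 369.11052463597156, 201.65248911647518], [0.0, 0.0, 1.0]] [[0.322, -0.738, 0.593, 1.208], [0.947, 0.249, -0.204, -0.246], [0.003, 0.627, 0.779, 0.893], [0.0, 0.0, 0.0, 1.0]] ['intrinsics', 'T']
{'intrinsics': array([[351.65190714,   0.        , 323.74884184],
       [  0.        , 351.65190714, 200.68667326],
       [  0.        ,   0.        ,   1.        ]]), 'tool_from_camera': array([[-7.58419523e-04,  9.69881821e-01,  2.43574790e-01,
         6.65159801e-02],
       [ 9.99999528e-01,  5.87582356e-04,  7.74028047e-04,
         1.08908512e-03],
       [ 6.07595483e-04,  2.43575262e-01, -9.69881809e-01,
        -1.62078396e-01],
       [ 0.00000000e+00,  0.00000000e+00,  0.00000000e+00,
         1.00000000e+00]])} [-6.72276180e-04  9.83414449e-01  1.81371315e-01 -1.28028754e-04] 0.1
```

View pics/scene.png

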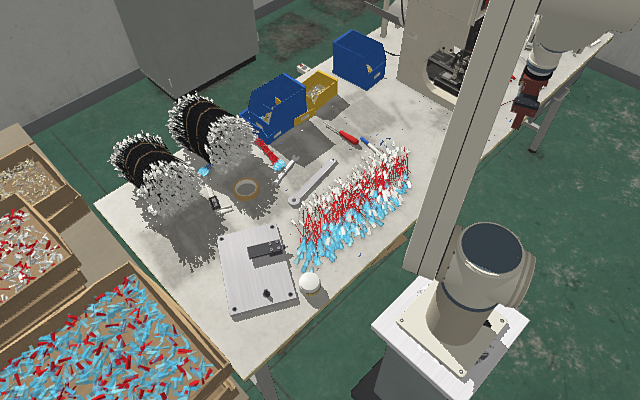

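View pics/side.png

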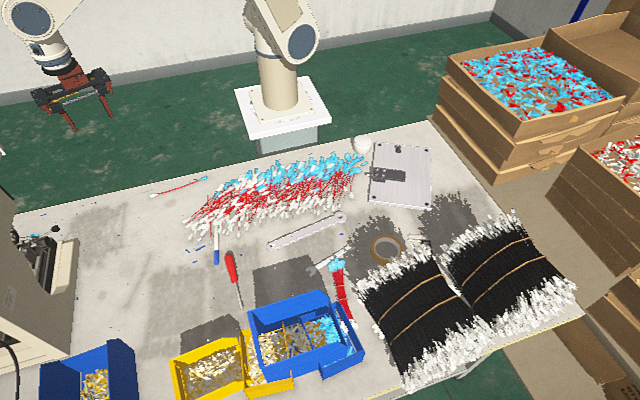

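Scene: the bar runs from its eye at about (296,201) to its free end at (336,161). The plate is centred near (257,270), with the pin at (267,294) and the roof at (265,250). I'll take a rough estimate, then look closely with the wrist camera.

```bash
python3 - <<'E'
from h import *
K,T,_=cam("scene"); 
for n,uv,z in[("eye",(296,201),.01),("end",(336,161),.01),("pinfoot",(268,297),.015),("roofA",(249,247),.038),("roofB",(283,240),.038),("roofC",(287,256),.038),("c1",(218,241),.015),("c2",(276,224),.015),("c3",(298,300),.015),("c4",(234,320),.015),("tin",(310,283),.04),("bundle",(300,230),0)]: print(n,ray(K,T,uv,z).round(3))
K,T,_=cam("side")
for n,uv,z in[("eye",(340,217),.01),("end",(269,245),.01),("pin",(375,174),.015),("c",(430,146),.015),("c",(377,142),.015),("c",(430,207),.015),("c",(369,202),.015),("roof",(390,170),.03),("roof",(404,180),.03)]: print(n,ray(K,T,uv,z).round(3))
im=read_camera("scene")[190:330,200:340]; save(cv2.resize(im,None,fx=4,fy=4,interpolation=cv2.INTER_CUBIC),"jig.png")
E
```

```text
eye [0.597 0.019 0.01 ]
end [ 0.627 -0.201  0.01 ]
pinfoot [0.4   0.309 0.015]
roofA [0.553 0.249 0.038]
roofB [0.5   0.161 0.038]
roofC [0.45  0.19  0.038]
c1 [0.65  0.296 0.015]
c2 [0.572 0.128 0.015]
c3 [0.334 0.255 0.015]
c4 [0.414 0.419 0.015]
tin [0.339 0.203 0.04 ]
bundle [0.509 0.084 0.   ]
eye [0.61 0.02 0.01]
end [ 0.638 -0.203  0.01 ]
pin [0.488 0.187 0.015]
c [0.427 0.423 0.015]
c [0.349 0.257 0.015]
c [0.666 0.289 0.015]
c [0.589 0.122 0.015]
roof [0.499 0.233 0.03 ]
roof [0.553 0.256 0.03 ]
```

View pics/jig.png

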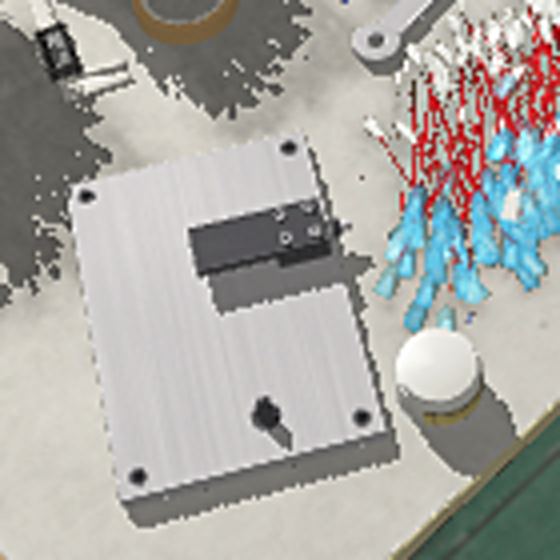

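The crop shows the pin top at crop (265,412), the open roof front at crop (190,235) and the roof's block on the right. So jig +y is at about yaw -27.5°, and the bar goes on at about yaw +12°. Next I'll check reachability, then look close up with the wrist camera.

```bash
cat >> h.py <<'E'
def ik(p,yaw):
    q=inverse_kinematics(list(p),down(yaw)); return None if q is None else np.round(q,2).tolist()
E
python3 - <<'E'
from h import *
r=np.radians
for s in(0,180):
    print(s,ik([.615,-.07,.2],r(7.5+s)), ik([.50,.33,.1],r(104.5+s)), ik([.59,.21,.03],r(62+s)))
def best(p,a):
    c=[(abs(ik(p,r(a+s))[5]),s) for s in(0,180) if ik(p,r(a+s))]; return min(c)[1]
s=best([.5,.33,.1],104.5);print(s)
move_pose([.615,-.07,.26],down(r(7.5+s)))
K,T,_=cam("wrist");np.savez("w1.npz",K=K,T=T);save(read_camera("wrist"),"w1.png")
move_pose([.47,.26,.30],down(r(104.5+s)))
K,T,_=cam("wrist");np.savez("w2.npz",K=K,T=T);save(read_camera("wrist"),"w2.png");print(get_joint_pos(),get_time())
E
```

```text
0 [-0.13, 0.44, 1.66, -0.0, 1.04, -0.26] [0.56, 0.55, 1.76, -0.0, 0.83, -1.26] [0.32, 0.68, 1.72, -0.0, 0.74, -0.76]
180 None [0.56, 0.55, 1.76, -0.0, 0.83, 1.88] [0.32, 0.68, 1.72, -0.0, 0.74, 2.38]
0
[ 4.81599948e-01  2.08840991e-01  1.74647182e+00 -1.80388390e-04
  1.18636507e+00 -1.34010399e+00] 3.9167
```

View pics/w1.png

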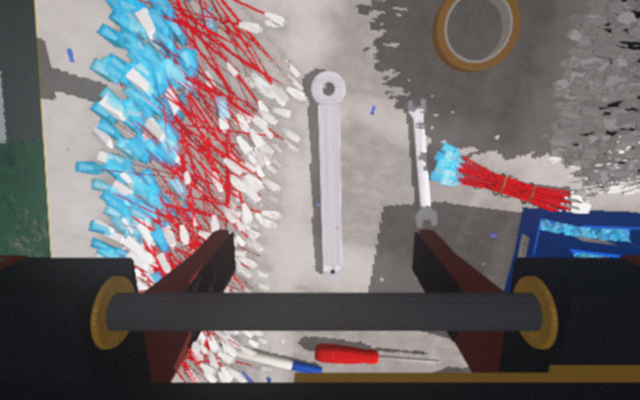

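View pics/w2.png

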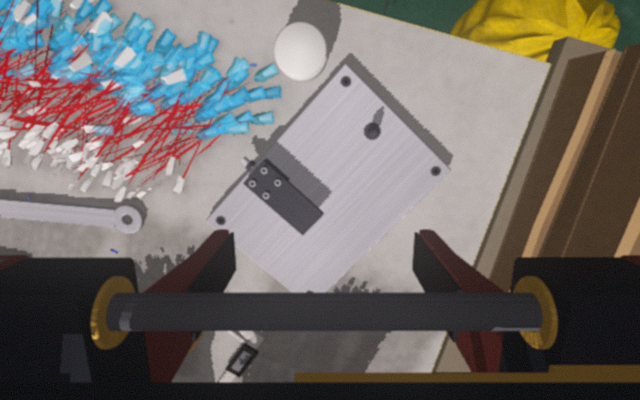

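w1: the eye's hole is at (328,89) and the free end at (332,272). There is clearance to the wires (~70 mm at the grip) and to the spanner. w2: the pin is at (373,130), the corner holes at (346,81), (436,171) and (220,220), and the roof's front edge at about (313,220). I'll refine these, then grasp.

```bash
python3 - <<'E'
from h import *
d=np.load("w1.npz");K,T=d["K"],d["T"];im=cv2.imread("pics/w1.png").astype(int)
g=im.sum(2)/3;lil=im[:,:,0]-im[:,:,2]
print("bar px",im[150,330],"bench",im[150,355], "hole",im[89,328],"eye",im[89,316])
m=((lil>4)&(g>120)).astype(np.uint8);m[:, :305]=0;m[:,352:]=0;m[:60]=0;m[285:]=0
m=cv2.morphologyEx(m,cv2.MORPH_OPEN,np.ones((3,3),np.uint8))
n,l,s,c=cv2.connectedComponentsWithStats(m);k=1+s[1:,4].argmax();print(s[k],c[k])
rows=[(np.nonzero(l[r]==k)[0].mean(),r) for r in range(115,255,5)]
P=np.array([ray(K,T,p,.01)for p in rows]);print(P[[0,-1]].round(4))
vx,vy,_,_=cv2.fitLine(P[:,:2].astype(np.float32),cv2.DIST_L2,0,.01,.01).ravel();yaw=np.arctan2(vy,vx);yaw=yaw if yaw<0 else yaw-np.pi
h=(g<130)[80:100,318:340];yy,xx=np.nonzero(h);hp=(xx.mean()+318,yy.mean()+80)
ys=np.nonzero(l==k)[0];top=ys.min();print("hole",hp,h.sum(),"eyetop",ray(K,T,(328,top),.01).round(4),"end",ray(K,T,(332,ys.max()),.01).round(4))
print("eye",ray(K,T,hp,.005).round(4),"yaw",np.degrees(yaw))
d=np.load("w2.npz");K,T=d["K"],d["T"];im=cv2.imread("pics/w2.png");g=im.mean(2)
def dark(u,v,r,t=80):
    yy,xx=np.nonzero(g[v-r:v+r+1,u-r:u+r+1]<t);return np.array([xx.mean()+u-r,yy.mean()+v-r]),len(xx)
for n,u,v,z in[("c3",346,81,.015),("c4",436,171,.015),("c2",220,220,.015),("pin",372,131,.03)]:
    p,N=dark(u,v,8);print(n,p,N,ray(K,T,p,z).round(4))
E
```

```text
bar px [212 205 213] bench [163 166 176] hole [105 108 110] eye [206 197 207]
[317 203   4   3  12] [318.5 204. ]
[[nan nan nan]
 [nan nan nan]]
hole (np.float64(328.70526315789476), np.float64(88.66315789473684)) 95 eyetop [ 0.6257 -0.1109  0.01  ] end [ 0.6309 -0.1127  0.01  ]
eye [0.6092 0.0205 0.005 ] yaw nan
c3 [345.42857143  81.05714286] 35 [0.3651 0.2586 0.015 ]
c4 [435.41176471 170.61764706] 34 [0.4419 0.3991 0.015 ]
c2 [220.38709677 220.19354839] 31 [0.5759 0.1437 0.015 ]
pin [372.84042553 128.20212766] 94 [0.4104 0.3042 0.03  ]<stdin>:8: RuntimeWarning: Mean of empty slice.
  ret = ret.dtype.type(ret / rcount)
```

```bash
cat > grasp.py <<'E'
from h import *
d=np.load("w1.npz");K,T=d["K"],d["T"];im=cv2.imread("pics/w1.png").astype(int)
m=((im.min(2)>185)).astype(np.uint8);m[:,:310]=0;m[:,352:]=0
rows=[]
for r in range(115,255,4):
    x=np.nonzero(m[r])[0]
    if len(x)>12: rows.append((x.mean(),r))
P=np.array([ray(K,T,p,.01)for p in rows])[:,:2].astype(np.float32)
v=cv2.fitLine(P,cv2.DIST_HUBER,0,.001,.001).ravel();yaw=np.arctan2(v[1],v[0]);yaw=yaw if yaw<0 else yaw-np.pi
E0=ray(K,T,(328.7,88.7),.005)[:2];u=np.array([np.cos(yaw),np.sin(yaw)]);n=np.array([-u[1],u[0]])
print(len(rows),np.degrees(yaw),"hole off axis",(E0-v[2:])@n,"end",ray(K,T,(332,272),.01))
G=E0+.09*u;print("grip",G)
a=yaw+np.pi/2
command_gripper(.55)
move_pose([*G,.10],down(a)); movel([*G,.025]); print(movel([*G,.003],v=.04,until_force=8),get_tcp_pos())
command_gripper(0);print("grip",get_grip_width()*88,get_finger_force())
movel([*G,.16]);print(get_grip_width()*88,get_ft_force(),get_time())
Kc,Tc,_=cam("wrist");np.savez("w3.npz",K=Kc,T=Tc);save(read_camera("wrist"),"w3.png")
E
python3 grasp.py
```

```text
35 -81.693756 hole off axis -0.00061751301674781 end [ 0.64269783 -0.20009847  0.01      ]
grip [ 0.62220851 -0.06860258]
False [ 0.62216371 -0.06862173  0.00285174]
grip 24.66623308141136 29.992567598819733
24.460301080339352 [-0.73814997 -0.2570306  -3.4662689 ] 9.2667
```

View pics/w3.png

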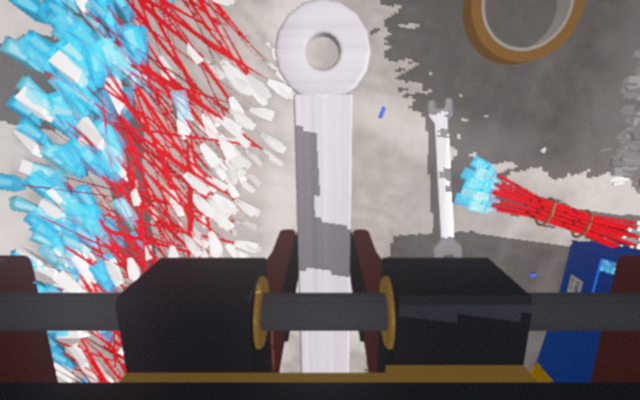

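w3: the bar is held straight, with the eye's outline centred near (323,49) and its hole at (323,52). Next I'll hover over the pin and look through the hole.

```bash
cat > hover.py <<'E'
from h import *
Kc,Tc,i=cam("wrist");TC=np.array(i["tool_from_camera"])
def tool_pt(uv,z):
    return ray(Kc,TC,uv,z)
e=tool_pt((323,51),-.006);print("eye tool",e,"shank",tool_pt((325,180),-.007))
by=np.arctan2(e[1]-0,e[0]); 
home=np.radians(-28.65);yaw=home+np.radians(35);a=yaw+np.pi/2
K,T,_=cam("scene");print("end px",proj(K,T,[.41+.235*np.cos(yaw),.304+.235*np.sin(yaw),.02]))
pin=np.array([.4104,.3042])
M=rot(down(a)).as_matrix();off=(M@e)[:2];tcp=pin-off;print(tcp)
move_pose([*tcp,.16],down(a));movel([*tcp,.062],v=.08)   # underside ~ .059
print(get_tcp_pos(),get_time())
K,T,_=cam("wrist");im=read_camera("wrist");np.savez("w4.npz",K=K,T=T);cv2.imwrite("pics/w4full.png",im[:,:,::-1])
save(cv2.resize(im[0:130,240:410],None,fx=4,fy=4,interpolation=cv2.INTER_CUBIC),"w4.png")
E
python3 hover.py
```

```text
eye tool [ 0.08989204  0.00025601 -0.006     ] shank [ 0.03589301  0.0010851  -0.007     ]
end px [210.07331131 248.14483088]
[0.49976885 0.31388777]
[0.5001535  0.31411637 0.06255894] 12.1833
```

View pics/w4.png

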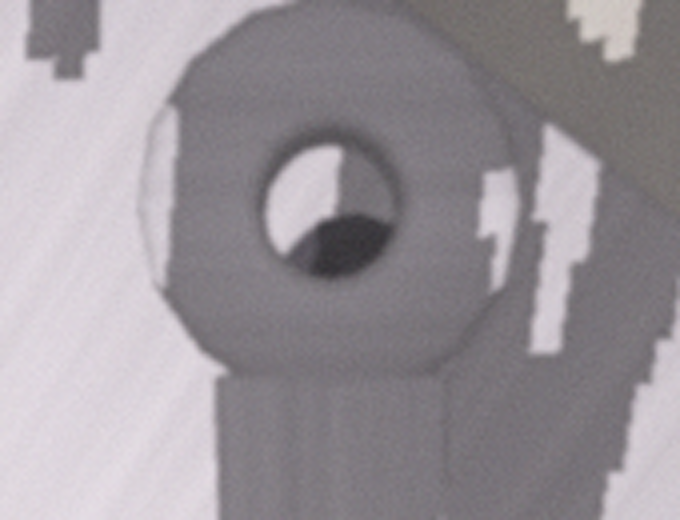

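w4: through the hole, which is centred at crop (331,209), the dark pin shows with its upper silhouette peaking near crop (352,213). So the bar needs a shift of a few mm. I'll compute the offset and re-hover lower.

```bash
cat > corr.py <<'E'
from h import *
Kc,Tc,i=cam("wrist");TC=np.array(i["tool_from_camera"]);z=get_tcp_pos()[2]
e=ray(Kc,TC,(240+331/4,209/4),-.006)
s=ray(Kc,TC,(240+352/4,213/4),z-.034);p=s-[.006,0,0]
print("eye",e,"pin",p)
d=(p-e);d[2]=0;print("shift tool",d)
W=rot(get_ee_rot()).as_matrix()@d;t=np.array(get_tcp_pos())+W;t[2]=.052
print("pin world",(rot(get_ee_rot()).as_matrix()@p+get_tcp_pos()))
movel(list(t),v=.04);print(get_tcp_pos(),get_time())
im=read_camera("wrist");save(cv2.resize(im[0:130,240:410],None,fx=4,fy=4,interpolation=cv2.INTER_CUBIC),"w5.png")
E
python3 corr.py
```

```text
eye [ 0.08972585 -0.00127251 -0.006     ] pin [0.08858263 0.00131773 0.02859498]
shift tool [-0.00114322  0.00259024  0.        ]
pin world [0.41199431 0.30564186 0.03391104]
[0.50073552 0.3167779  0.05156015] 12.6417
```

View pics/w5.png

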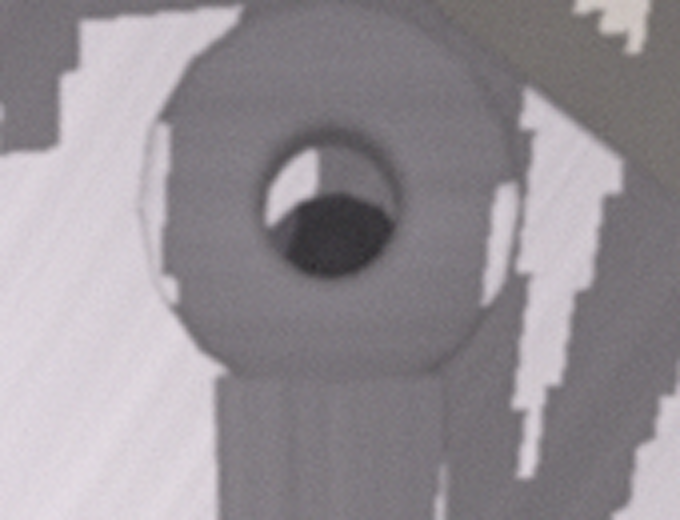

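w5: the pin now fills most of the hole. Its silhouette peaks near crop (340,192), which is close to centred. I'll recompute and lower, watching the force.

```bash
cat > lower.py <<'E'
from h import *
Kc,Tc,i=cam("wrist");TC=np.array(i["tool_from_camera"]);z=get_tcp_pos()[2]
e=ray(Kc,TC,(240+331/4,209/4),-.006);p=ray(Kc,TC,(240+340/4,192/4),z-.034)-[.006,0,0]
d=p-e;d[2]=0;print("shift",d)
t=np.array(get_tcp_pos())+rot(get_ee_rot()).as_matrix()@d;t[2]=.046
movel(list(t),v=.04);f0=np.array(get_ft_force())
t[2]=.0175;hit=movel(list(t),v=.02,until_force=6)
print(hit,get_tcp_pos(),np.array(get_ft_force())-f0,get_ft_torque(),get_grip_width()*88,get_time())
im=read_camera("wrist");cv2.imwrite("pics/w6full.png",im[:,:,::-1])
save(cv2.resize(im[0:130,240:410],None,fx=4,fy=4,interpolation=cv2.INTER_CUBIC),"w6.png")
E
python3 lower.py
```

```text
shift [-0.00045589  0.00102826  0.        ]
True [0.50223156 0.31787915 0.02822509] [ 3.6077318   1.16632435 -2.68664796] [ 0.13366102 -1.13025927  0.06911485] 24.468047189609976 13.8833
```

View pics/w6.png

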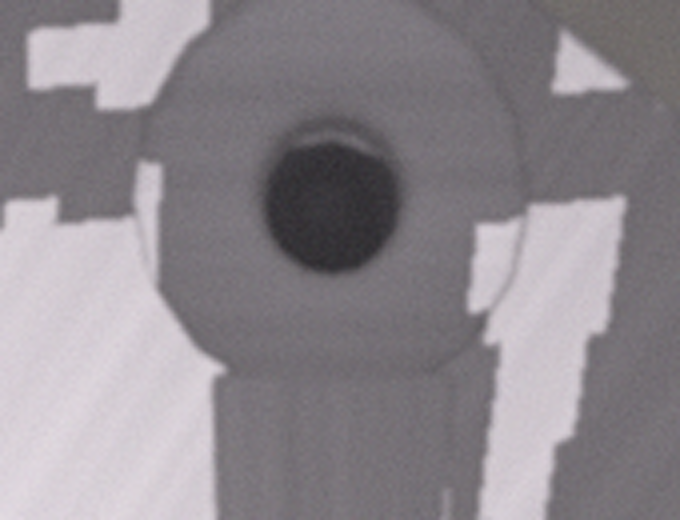

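The pin has entered the eye with 11 mm still to go, and the bar is being pushed in +x. I'll lower in small steps, giving way along the lateral force.

```bash
cat > comply.py <<'E'
from h import *
t=np.array(get_tcp_pos());f0=np.array([-.9,-.3,-3.4]) 
for k in range(25):
    F=np.array(get_ft_force())-f0
    t[:2]+=np.clip(F[:2]*.00012,-.0006,.0006)
    if abs(F[2])<5 or k<2:
        if k>=2: t[2]=max(t[2]-.002,.0172)
    elif t[2]<.0195: break
    movel(list(t),v=.03)
    print(k,t.round(4),np.array(get_tcp_pos()).round(4),F.round(1))
    if t[2]<=.0173 and k>3 and np.hypot(*F[:2])<3: break
print(get_ft_force(),get_time())
E
python3 comply.py
```

```text
0 [0.5028 0.3179 0.0281] [0.5024 0.3177 0.0279] [ 6.2  0.3 -3.4]
1 [0.5031 0.318  0.0281] [0.5026 0.3178 0.028 ] [ 2.2  0.9 -0.6]
2 [0.5032 0.3178 0.0261] [0.5031 0.3179 0.0261] [ 1.3 -1.  -0.2]
3 [0.5033 0.318  0.0241] [0.5033 0.3181 0.0242] [0.3 0.9 0.9]
4 [0.5032 0.318  0.0221] [0.5033 0.3181 0.0221] [-0.5  0.5  2.3]
5 [0.5032 0.318  0.0201] [0.5032 0.3181 0.02  ] [-0.1  0.1  3.1]
6 [0.5033 0.3181 0.0181] [0.5033 0.3181 0.0182] [0.6 0.9 2.4]
7 [0.5033 0.3182 0.0172] [0.5033 0.3181 0.0181] [-0.1  0.5  4.1]
[-4.07539623 -1.9790328   9.49388103] 15.9333
```

The bar is seated: the TCP is at 18.1 mm with light upward contact, matching bar-on-plate. I'll release, back off and feel for the bar side with shut fingers at the push point.

```bash
cat > rel.py <<'E'
from h import *
t=np.array(get_tcp_pos());t[2]+=.0005;movel(list(t),v=.03)
M=rot(get_ee_rot()).as_matrix();pin=(t+M@np.array([.0898,-.0003,0]))[:2];np.save("pin.npy",pin);print("pin",pin)
command_gripper(.5);wait(.2);print("w",get_grip_width())
t[2]=.10;movel(list(t),v=.12);print(get_ft_force())
K,T,_=cam("scene");print("bundle",ray(K,T,(185,215),.05),ray(K,T,(185,215),0))
command_gripper(0)
th=np.radians(6.35);u=np.array([np.cos(th),np.sin(th)]);n=np.array([-u[1],u[0]])
P=pin+.205*u+.042*n
move_pose([*P,.10],down(th+np.pi/2));movel([*P,.0195],v=.1);wait(.3)
f0=np.mean([(wait(.02),get_ft_force())[1] for _ in range(10)],0);np.save("f0.npy",f0)
print(P,f0,get_time())
print(movel([*(P-.025*n),.0195],v=.02,until_force=2.0),get_tcp_pos(),np.array(get_ft_force())-f0)
d=(np.array(get_tcp_pos())[:2]-pin);print("along,perp",d@u,d@n,get_time())
im=read_camera("scene")[190:330,180:340];save(cv2.resize(im,None,fx=5,fy=4,interpolation=cv2.INTER_CUBIC),"fin.png")
E
python3 rel.py
```

```text
pin [0.41404507 0.30787807]
w 0.4999563935996718
[-0.01952833  0.07045099  0.21506632]
bundle [0.7778108  0.32016979 0.05      ] [0.81646559 0.30809806 0.        ]
[0.61314209 0.37229374] [ 0.09190556 -0.02743175 -0.28659718] 20.5
False [0.61585943 0.34748922 0.01952308] [-0.5578162   0.62938673  1.04211259]
along,perp 0.20495724716482697 0.01704712092862725 21.9
```

```bash
cat > swing.py <<'E'
from h import *
pin=np.load("pin.npy");f0=np.load("f0.npy");home=np.radians(-28.65)
def pose(th,d=.017):
    u=np.array([np.cos(th),np.sin(th)]);n=np.array([-u[1],u[0]]);return [*(pin+.205*u+d*n),.0195],down(th+np.pi/2),n
def fn(n): return np.mean([((np.array(get_ft_force())-f0)[:2]@n,wait(.01))[0] for _ in range(5)])
th=np.radians(6.35)
while th>home+.17:
    th-=.08;p,q,n=pose(th);h=movel(p,frame=q,v=.05,until_force=5);print("c",round(th-home,3),h,round(fn(n),2))
    if h: break
log=[]
while not h and th>home-.15:
    th-=.005;p,q,n=pose(th);h=movel(p,frame=q,v=.012,until_force=2.5);f=fn(n);log.append((round(th-home,3),round(f,2)))
    if f>2.2: break
print(log[-12:],h,get_time());np.save("th.npy",th)
E
python3 swing.py
```

```text
c 0.531 False 0.13
c 0.451 False 0.68
c 0.371 False 0.79
c 0.291 False -0.14
c 0.211 False 0.08
c 0.131 False -0.18
[(np.float64(0.071), np.float64(0.15)), (np.float64(0.066), np.float64(0.61)), (np.float64(0.061), np.float64(0.66)), (np.float64(0.056), np.float64(0.81)), (np.float64(0.051), np.float64(0.86)), (np.float64(0.046), np.float64(0.57)), (np.float64(0.041), np.float64(0.62)), (np.float64(0.036), np.float64(0.57)), (np.float64(0.031), np.float64(0.37)), (np.float64(0.026), np.float64(0.68)), (np.float64(0.021), np.float64(1.19)), (np.float64(0.016), np.float64(4.16))] False 31.7583
```

At 0.016 rad the force jumped to 4.2 N, within the stop's range. I'll raise it to about 6.6 N at the finger, hold, and back off.

```bash
cat > press.py <<'E'
exec(open("swing.py").read().split("th=np.radians(6.35)")[0])
th=float(np.load("th.npy"));f=fn(pose(th)[2]);k=0;print(f)
while f<6.0 and k<10:
    k+=1;th-=.001;p,q,n=pose(th);movel(p,frame=q,v=.01);f=fn(n);print(round(th-home,4),round(f,2))
for _ in range(7): wait(.1);print(round(fn(n),2),end=" ")
d=np.array(get_tcp_pos())[:2]-pin;print(get_time())
K,T,_=cam("wrist")
for s in(.001,.002,.004,.03,.15): p,q,n=pose(th+s);movel(p,frame=q,v=.01 if s<.005 else .04);print(round(fn(n),2),end=" ")
p[2]=.15;movel(p,v=.12);print(get_ft_force(),get_time())
im=read_camera("scene")[190:330,180:340];save(cv2.resize(im,None,fx=5,fy=4,interpolation=cv2.INTER_CUBIC),"fin2.png")
E
python3 press.py
```

```text
4.033349381228459
0.0149 5.03
0.0139 5.39
0.0129 6.35
6.01 6.41 5.98 6.08 6.29 5.81 6.36 33.6667
5.79 5.26 4.75 -0.25 -0.02 [-0.36037465  0.09058346 -1.04317836] 36.9083
```

View pics/fin2.png

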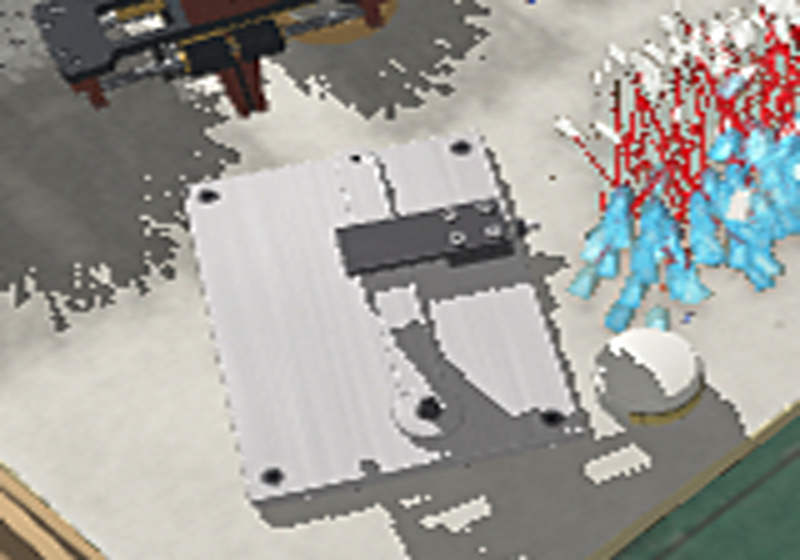

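The last picture shows the eye over the pin at crop (428,408). The bar runs under the roof to its free end near (360,160), and the robot is clear.

```bash
python3 -c "
from station import *
wait(.3);print(job_done(),get_time())"
```

```text
the job is handed in; nothing more can be done
the job is handed in; nothing more can be done
```

The bar's eye is on the pivot pin and the bar lies flat under the roof, left against the stop after a 0.7 s press at about 9 N (estimated from 6.2 N at the finger). The robot is clear, and I handed the job in at about 37 s; no verdict came back.

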